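Shift the sliding cover from one slide case to the other

TASK

Move the white cover from the closed slide case to the open one, so that the slides there are kept from dust. Keeping its high edge down, tip the cover's low end up over the stop lip and slide it down out of the grooves; then hook its high edge under the flanges of the other case, slide it up and lower its low end flat behind the lip, fully home. Do not force it, leave the things around alone, and let go at the end.

Things in the scene. Friction and masses are not known exactly. Their poses are not given: they have to be found in the camera images.
- cover_mid (a point): White flat cover, 150 long (x), 100 wide (y), 5 mm thick, 0.10 to 0.21 kg, loose, home in the covered case at first. Point: middle of the plate, half its thickness; x toward its high edge, y across, z out of its top. A solid pull bar stands on it, centred at x=-45 mm: 14 mm thick (x), 60 wide (y), its top 36.5 mm above this point.
- cover_low_edge (a point): Middle of the cover's lower end (the end near the pull bar), on its underside; axes as cover_mid.
- cover_high_edge (a point): Middle of the cover's upper end, on its underside, the edge that hooks under the flanges; axes as cover_mid.
- covered_seat (a point): Grey slide case (168x117 mm) fixed on a metal stand, tilted 25 deg, low end toward the robot; covered at the start. Point: middle of the underside of a home cover, 118 mm above the worktop. Axes: x up the slope, y across to the left, z square to it. Cover rests on side ledges, tops z=0; side walls y=+-53.5 mm up to z=10; high end wall at x=77. Home play: 7 mm along x, 3.5 each side, 5 in z.
- covered_flange (a point): On the covered case, midway between the front ends of its two side flanges, at the height of their undersides: seat axes x=10, z=10 mm. The rigid flanges hang over the cover's edges from x=10 up to 77 mm, from the side walls inward to y=+-41, tops z=14. A home cover tipped with its high edge on the ledges meets the flanges' front at about 4.4 deg and is felt to stop.
- covered_lip (a point): Middle of the top of the covered case's stop lip, round-topped, right across the low end: seat axes x=-80 to -86 mm, top z=8. Lifted level, the cover meets the flanges before it clears the lip; tipped, it clears from about 3.1 deg.
- open_seat (a point): Grey slide case (168x117 mm) fixed on a metal stand, tilted 25 deg, low end toward the robot; open at the start, else the same. Point: middle of the underside of a home cover, 118 mm above the worktop. Axes: x up the slope, y across to the left, z square to it. Cover rests on side ledges, tops z=0; side walls y=+-53.5 mm up to z=10; high end wall at x=77. Home play: 7 mm along x, 3.5 each side, 5 in z.
- open_flange (a point): On the open case, midway between the front ends of its two side flanges, at the height of their undersides: seat axes x=10, z=10 mm. The rigid flanges hang over the cover's edges from x=10 up to 77 mm, from the side walls inward to y=+-41, tops z=14. More tilt is free the less of the cover is under them.
- open_lip (a point): Middle of the top of the open case's stop lip, round-topped, right across the low end: seat axes x=-80 to -86 mm, top z=8. The cover's high edge must pass over it, then under the flanges.
- bench_timer: Bystander: white bench timer, 63x66x30 mm, origin under its middle; leave alone.
- dye_bottle: Bystander: small white bottle with a screw cap, 36 mm across, 85 mm high, standing; origin under its middle; leave alone.
- petri_dish: Bystander: round lidded dish, 61 mm across, 16 mm high; origin under its middle; leave alone.
- coverglass_box: Bystander: small square box with a white lid, 50x50x20 mm; origin under its middle; leave alone.
Things that resemble listed ones, but are neither listed nor needed, are in the scene too. Leave any yellow look-alike of the part that bears open_seat alone.

How it is judged (in metres and radians):
On the way, in this order (a step that is already met when the one before it is completed fails the run):
1. the cover's low end is over the stop lip of the first case, outside it, while its high edge is still down under the flanges (x of cover_high_edge in the frame of covered_seat above 0.016 m and z of cover_high_edge in the frame of covered_seat between -0.003 and 0.008 m and y of cover_high_edge in the frame of covered_seat between -0.008 and 0.008 m and x of cover_low_edge in the frame of covered_seat below -0.09 m and z of cover_low_edge in the frame of covered_seat above 0.006 m), for 0.05 s.
2. the cover's high edge is hooked under the flanges of the other case while its low end is still over that case's stop lip (x of cover_high_edge in the frame of open_seat above 0.016 m and z of cover_high_edge in the frame of open_seat between -0.003 and 0.008 m and y of cover_high_edge in the frame of open_seat between -0.008 and 0.008 m and x of cover_low_edge in the frame of open_seat below -0.09 m and z of cover_low_edge in the frame of open_seat above 0.006 m), for 0.05 s.
At the end, for the whole second after the job is handed in: The cover lies fully home in the case that was open: flat on the ledges (within 2.5 mm and 0.03 rad), its low end behind the stop lip and its high edge under the flanges (within 6 mm along the slope and across), at rest (x of cover_low_edge in the frame of open_seat between -0.081 and -0.069 m and y of cover_low_edge in the frame of open_seat between -0.006 and 0.006 m and z of cover_low_edge in the frame of open_seat between -0.0025 and 0.0025 m and x of cover_high_edge in the frame of open_seat between 0.069 and 0.081 m and y of cover_high_edge in the frame of open_seat between -0.006 and 0.006 m and z of cover_high_edge in the frame of open_seat between -0.0025 and 0.0025 m and angle between the z axis of cover_mid and the z axis of open_seat, either way round below 0.03 rad and linear speed of cover below 0.01 m/s and angular speed of cover below 0.1 rad/s); the robot touches nothing.
It fails at once if the cover is forced: it presses on a case with more than 80 N (contact force between cover and covered_case above 80 N or contact force between cover and open_case above 80 N).
It fails at once if the bench timer is moved more than 30 mm (distance of bench_timer from where it was at the start of the episode above 0.03 m).
It fails at once if the dye bottle is moved more than 30 mm (distance of dye_bottle from where it was at the start of the episode above 0.03 m).
It fails at once if the petri dish is moved more than 30 mm (distance of petri_dish from where it was at the start of the episode above 0.03 m).
It fails at once if the coverglass box is moved more than 30 mm (distance of coverglass_box from where it was at the start of the episode above 0.03 m).
It also fails if it takes over 50 s, if anything falls off the work surface, if the arm or the gripper's body presses on something with over 40 N, if the wrist force passes 120 N, or if a joint passes its speed limit or range.

ROBOT

A 7-joint arm with a two-finger parallel gripper is mounted at the origin on the work surface; the furniture and walls round the work are solid. World frame = base frame: x ahead of the robot, y to its left, z up, the work surface at z = 0. Lengths are in mm, angles in rad, forces in N, time in s.
With the tool pointing down it reaches from about 425 to 950 mm from the base axis. Payload 4.7 kg.
Tool frame: the origin (TCP) lies between the finger pads; the fingertips stand 19 mm ahead of it and the grasp point (between the pads) is the TCP (r.tips_ahead is the distance from the TCP to the fingertips, in mm); z points along the fingers, y is the direction in which the jaws open and shut (so a half turn about z gives the same grasp; the last joint's range is limited). The gripper opens to 85 mm and grips with 20 to 120 N. Pads are 22 mm wide; open, the fingers measure 114 mm over their backs; the gripper's body (76 mm by 85 mm) begins 54 mm behind the grasp point. The pads swing forward as they close: fully open they stand 13 mm farther back than shut.
Start: joints at [1.287, 0.469, -0.049, 1.532, 0.024, 1.141, -0.082], TCP at [170.18, -653.211, 250.335] pointing down, gripper open.
Joint ranges: [-2.59, 2.59], [-0.33, 1.99], [-1.39, 1.29], [0.1, 2.45], [-1.04, 4.18], [0.21, 1.99], [-2.66, 2.66]. Speed limits (rad/s): [2.57, 2.57, 3.14, 3.14, 3.14, 3.14, 3.14].

INTERFACE

Orientations are given as a unit quaternion [x, y, z, w].
In Python, from rig import r, eyes, job gives the robot as it stands.
- The arm moves only by the tool apply_moves, never from a script. Its arguments are lists of equal length, an entry for each row: "slide": the shift along the tool's x, y, z as a fraction of full scale, a list of three; "turn": the turn about the tool's z as a fraction of full scale. A call has 1 to 12 rows; each row shifts and turns the commanded pose from where the row before left it, along the tool's axes as they then stand; what a row does not reach is not made up. Full scale, the value 1, is 0.075 m for a shift and 45 degrees for a turn. A row lasts 1/12 s, in which the tool goes at most 41.7 mm and 7.16 degrees, less where a joint would pass 70% of its speed; a pose out of reach is approached as far as the arm can. A call with a number of a shift or a turn outside -1 to 1 is refused whole. A call with a gripper value outside its range is refused whole. "fingers" is the closure in counts, from 0 (fully open) to 255 (shut), set as the call begins (left out, the last holds). The fingers move at their own pace and stop on an object; "newtons" is the grip in N (left out, the last holds). Time passes only in rows, so rows that do not move let the fingers close. It gives the time, the measured TCP pose, the force and the opening at its end, in the units of the state.
- r.read_state(): the state, without advancing time (a new reading comes with each control period).
- eyes.snapshot(name): name is "scene" or "top" or "wrist"; returns (picture, depth): 420x560x3 uint8, red, green, blue; 420x560 float32, mm along the optical axis (not along the pixel's ray), 0 where there is no reading.
- eyes.camera_params(name): a dict with "intrinsics" (3x3 intrinsics, pixels), "world_from_camera" (4x4, takes a point from camera to world coordinates). Camera axes: x right, y down, z forward; pixel columns grow to the right and rows downward; lengths in mm; the calibration is good to about 2 mm. A picture is of the moment at which its call begins: read the wrist's pose just before it. camera_params takes no time and is no camera call; for the wrist camera it gives the pose at the moment of the call.
- job.job_done(): hands the job in, once; it reports no verdict.
The state is a dict: "time": time; "qpos": joint angles; "qd": joint speeds; "tau": joint torques, N m; "eef_pos": TCP position; "tcp_rot": TCP orientation; "force": force on the tool from outside, world axes, zero at the start; "ft_torque": the same for the moment, N m; "gripper_width": finger opening in mm.
Only numpy, scipy, OpenCV 4.12 (cv2) and the standard library are available. Lean on these libraries where they do the work, as an engineer would, in place of code of your own. Each camera call takes 0.05 s, during which the arm holds its last target.

## Working session

There is one attempt and no reset: what is moved stays moved. The work goes in short steps, Python scripts to look and compute and a tool call to move; the robot and the scene stay as the last step left them, time stands still between calls to the robot, and variables do not carry over. Pictures are saved under pics/ and viewed, and the job is handed in when it is done.

Besides the shell and the picture viewer there is one more tool, called after "Call:" as name(argument=value, ...), one argument or row to a line, values as JSON. apply_moves: Moves the arm, as the interface text tells. Shift numbers are shares of 0.075 m and turn numbers shares of 45 degrees, none past 1 either way. Its arguments: {"type":"object","properties":{"slide":{"type":"array"},"turn":{"type":"array"},"fingers":{"type":"number"},"newtons":{"type":"number"}},"required":["slide","turn"]}

```bash
ls; mkdir -p pics
cat > h.py <<'E'
import numpy as np,cv2
from rig import r,eyes,job
def snap(n,tag):
    p,d=eyes.snapshot(n); cv2.imwrite(f'pics/{tag}.png',cv2.cvtColor(p,cv2.COLOR_RGB2BGR)); np.save(f'{tag}_d.npy',d)
    c=eyes.camera_params(n); np.savez(f'{tag}_c.npz',K=np.array(c['intrinsics']),T=np.array(c['world_from_camera']))
    return p,d
def load(tag):
    c=np.load(f'{tag}_c.npz'); return cv2.imread(f'pics/{tag}.png'),np.load(f'{tag}_d.npy'),c['K'],c['T']
def cloud(tag):
    p,d,K,T=load(tag); v,u=np.mgrid[:d.shape[0],:d.shape[1]]
    P=np.stack([(u-K[0,2])/K[0,0]*d,(v-K[1,2])/K[1,1]*d,d],-1); W=P@T[:3,:3].T+T[:3,3]; W[d<=0]=np.nan; return p,W
E
python3 - <<'E'
from h import *
print(r.read_state())
snap('scene','s0');snap('top','t0')
for n in('scene','top','wrist'):
    print(n,np.round(eyes.camera_params(n)['world_from_camera'],2).tolist(),np.array(eyes.camera_params(n)['intrinsics'])[0,0])
E
```

```text
pics
{'time': 0.0, 'qpos': array([ 1.28705654,  0.46947703, -0.04859078,  1.53367537,  0.02411241,
        1.14100386, -0.08228896]), 'qd': array([-1.04658533e-03,  7.17306787e-04, -1.70580485e-05,  3.72368077e-05,
        5.20625201e-04,  1.82759050e-03,  3.98763536e-04]), 'tau': array([ 4.31754861e-04, -5.10319376e+01, -4.71846876e-02, -2.37713993e+01,
        1.05109633e-02,  7.53012806e-03,  1.61185092e-06]), 'eef_pos': array([ 170.0313257 , -652.67593805,  249.24524176]), 'tcp_rot': array([ 9.91889799e-01,  1.27097006e-01, -1.67850592e-04, -9.74393534e-04]), 'force': array([ 1.08559185, -0.10094421, -0.24148759]), 'ft_torque': array([ 0.00283765, -0.00992921,  0.02914504]), 'gripper_width': 85.25303977830119}
scene [[0.75, 0.54, -0.37, 978.84], [0.66, -0.62, 0.42, -521.28], [-0.0, -0.56, -0.83, 1161.84], [0.0, 0.0, 0.0, 1.0]] 504.56618629481954
top [[0.03, -0.99, 0.16, 259.87], [-1.0, -0.03, 0.0, -4.3], [0.0, -0.16, -0.99, 1600.24], [0.0, 0.0, 0.0, 1.0]] 536.1509548326635
wrist [[0.25, -0.92, -0.29, 243.96], [-0.97, -0.24, -0.07, -633.52], [-0.0, 0.29, -0.96, 372.49], [0.0, 0.0, 0.0, 1.0]] 311.9055811236263
```

View pics/s0.png

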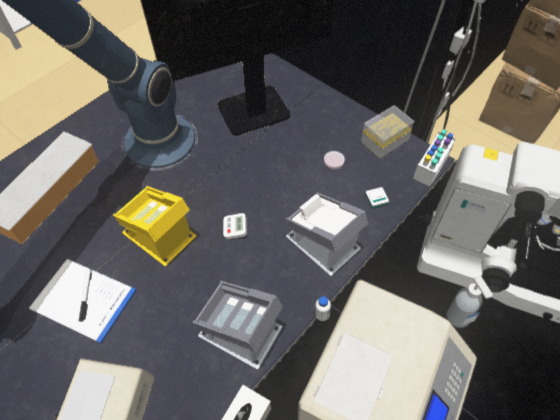

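View pics/t0.png

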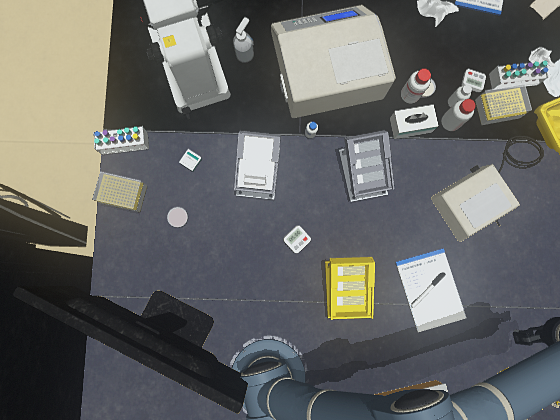

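Run:
```python
from h import *
a=cv2.imread('pics/t0.png')[110:220,215:415]; cv2.imwrite('pics/t0c.png',cv2.resize(a,None,fx=4,fy=4,interpolation=cv2.INTER_CUBIC))
a=cv2.imread('pics/s0.png')[180:370,180:370]; cv2.imwrite('pics/s0c.png',cv2.resize(a,None,fx=3,fy=3,interpolation=cv2.INTER_CUBIC))
p,W=cloud('t0')
for v,u in [(150,255),(165,255),(180,245),(181,256),(190,245),(150,370),(165,370),(185,370),(127,312),(135,312),(238,297),(159,190)]: print((u,v),np.round(W[v,u],1))
```

```text
(255, 150) [634.3  52.4 132.8]
(255, 165) [594.   51.5 119.9]
(245, 180) [547.1  77.4 135. ]
(256, 181) [545.1  46.7 135.3]
(245, 190) [526.8  78.9  90.1]
(370, 150) [ 647.8 -274.3  115.1]
(370, 165) [ 608.6 -277.9   95.2]
(370, 185) [ 554.8 -282.1   71. ]
(312, 127) [ 719.8 -110.1   86.4]
(312, 135) [ 711.  -114.2   33. ]
(297, 238) [398.9 -75.3  28.5]
(190, 159) [629.6 252.1  20.6]
```

View pics/t0c.png

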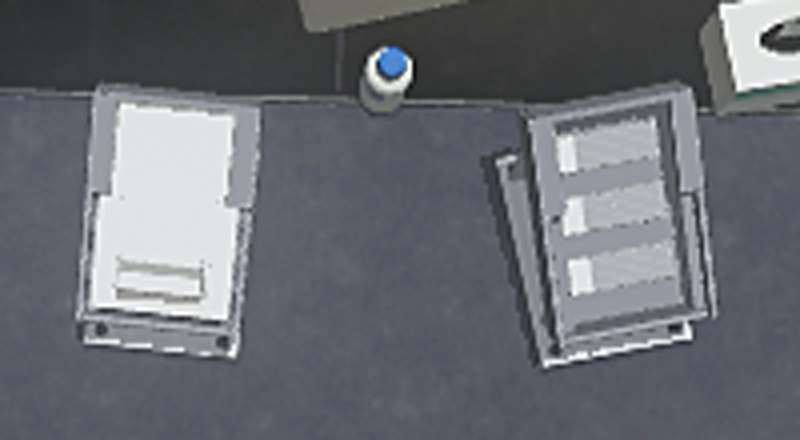

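View pics/s0c.png

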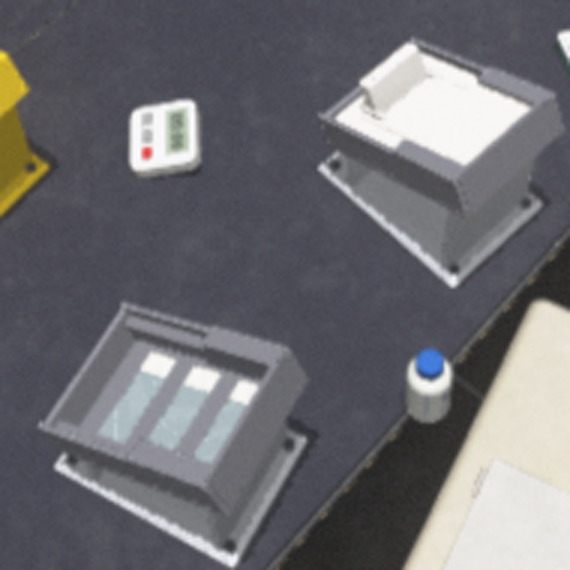

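Call:
apply_moves(
  slide=[
    [0.46,-0.25,-0.08],
    [0.46,-0.25,-0.08],
    [0.46,-0.25,-0.08],
    [0.46,-0.25,-0.08],
    [0.46,-0.25,-0.08],
    [0.46,-0.25,-0.08],
    [0.46,-0.25,-0.08],
    [0.46,-0.25,-0.08],
    [0.46,-0.25,-0.08],
    [0.46,-0.25,-0.08],
    [0.46,-0.25,-0.08],
    [0.46,-0.25,-0.08],
  ],
  turn=[0,0,0,0,0,0,0,0,0,0,0,0.07],
)

```text
time: 1.1
eef_pos: [514.9, -329.5, 322.3]
tcp_rot: [0.995, 0.099, -0.0, -0.0]
force: [0.3, -0.4, -0.5]
gripper_width: 85.1
```

Call:
apply_moves(
  slide=[
    [0.2,-0.4,0],
    [0,0,0],
    [0,0,0],
  ],
  turn=[0,0,0],
)

```text
time: 1.35
eef_pos: [523.9, -295.8, 322.0]
tcp_rot: [0.995, 0.103, -0.0, -0.0]
force: [-0.9, -0.6, -0.4]
gripper_width: 85.2
```

Run:
```python
from h import *
s=r.read_state();print(s['eef_pos'],s['tcp_rot'])
snap('wrist','w1')
```

```text
[ 523.88161514 -295.8309476   321.99601963] [ 9.94726081e-01  1.02565884e-01 -1.85102678e-04 -4.78652692e-04]
```

View pics/w1.png

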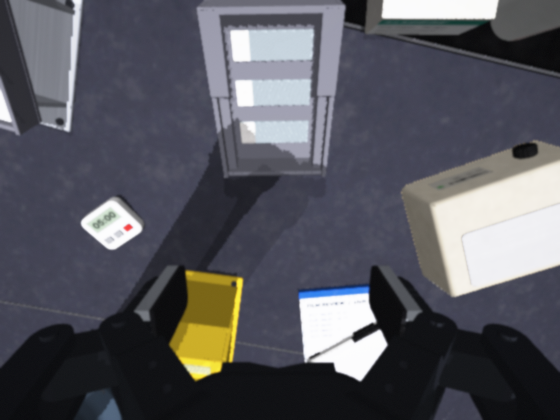

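```bash
cat >> h.py <<'E'
def frame(x,y,yaw,z=118,tilt=25):
    c,s=np.cos(np.radians(yaw)),np.sin(np.radians(yaw)); t=np.radians(tilt)
    X=np.array([np.cos(t)*c,np.cos(t)*s,np.sin(t)]); Y=np.array([-s,c,0]); return np.stack([X,Y,np.cross(X,Y)],1),np.array([x,y,z])
E
python3 - <<'E'
from h import *
p,W=cloud('w1')
for v,u in [(20,210),(20,335),(60,213),(60,330),(90,218),(90,328),(130,220),(130,327),(170,228),(172,275),(170,325),(174,240),(174,310),(45,240)]:
    print((u,v),np.round(W[v,u],1))
R,o=frame(600,-280,11.7)
L=(W-o)@R
np.set_printoptions(linewidth=160,suppress=True)
for v in (30,60,85,110,130,150):
    row=L[v,190:350]; print(v,'x~',np.round(np.nanmedian(row[:,0]),1)); print(np.round(row[::4,1:],0).astype(int).tolist() if not np.isnan(row).any() else np.round(row[::4,1:],0).tolist())
E
```

```text
(210, 20) [ 657.  -215.3  161.5]
(335, 20) [ 677.9 -313.6  158.5]
(213, 60) [ 629.9 -219.1  149.3]
(330, 60) [ 650.6 -318.4  146.9]
(218, 90) [ 607.1 -224.5  136.9]
(328, 90) [ 627.6 -324.2  136.1]
(220, 130) [ 570.3 -228.2  116.4]
(327, 130) [ 592.2 -335.5  115.1]
(228, 170) [ 525.3 -238.9   87.1]
(275, 172) [ 534.3 -292.5   89.1]
(325, 170) [ 548.6 -347.6   92.9]
(240, 174) [ 524.1 -253.5   90. ]
(310, 174) [ 540.2 -332.4   89.9]
(240, 45) [ 651.  -235.7  119.3]
30 x~ 66.0
[[109.0, -150.0], [104.0, -149.0], [98.0, -149.0], [60.0, 10.0], [57.0, 8.0], [53.0, 10.0], [50.0, 10.0], [46.0, 10.0], [49.0, -26.0], [45.0, -26.0], [41.0, -26.0], [38.0, -26.0], [34.0, -26.0], [30.0, -26.0], [27.0, -27.0], [23.0, -27.0], [19.0, -27.0], [16.0, -26.0], [12.0, -25.0], [8.0, -24.0], [5.0, -26.0], [1.0, -26.0], [-3.0, -26.0], [-6.0, -26.0], [-10.0, -25.0], [-14.0, -25.0], [-17.0, -25.0], [-21.0, -25.0], [-25.0, -25.0], [-28.0, -25.0], [-32.0, -24.0], [-36.0, -26.0], [-39.0, -25.0], [-39.0, 10.0], [-42.0, 10.0], [-45.0, 9.0], [-48.0, 10.0], [-52.0, 9.0], [-55.0, 10.0], [-89.0, -149.0]]
60 x~ 40.3
[[1
[... 2073 characters left out ...]
.0], [-16.0, -25.0], [-21.0, -25.0], [-25.0, -26.0], [-30.0, -24.0], [-34.0, -26.0], [-39.0, -26.0], [-43.0, -26.0], [-45.0, -5.0], [-49.0, -4.0], [-52.0, 6.0], [-56.0, 6.0], [-80.0, -95.0], [-86.0, -96.0], [-91.0, -96.0], [-97.0, -97.0]]
150 x~ -61.2
[[122, -86], [116, -85], [110, -85], [104, -85], [99, -86], [94, -87], [88, -85], [83, -87], [58, 5], [55, -3], [51, -3], [46, -4], [45, -27], [40, -26], [36, -26], [31, -26], [26, -26], [21, -27], [17, -26], [12, -26], [7, -27], [2, -27], [-2, -25], [-7, -27], [-12, -26], [-17, -26], [-22, -26], [-26, -27], [-31, -27], [-36, -26], [-41, -27], [-42, -4], [-47, -5], [-51, -4], [-54, 6], [-76, -86], [-82, -86], [-87, -84], [-93, -85], [-99, -87]]
```

Run:
```python
from h import *
np.set_printoptions(linewidth=170,suppress=True,precision=1)
p,W=cloud('w1')
R,o=frame(610,-280,11.7)
L=(W-o)@R
for u in (209,214,217,331,335): print('flange col',u); print(L[80:112:1,u][:,[0,2]].round(1).tolist())
for u in (240,260,280,300): print('lip col',u); print(L[164:184,u].round(1).tolist())
m=(abs(L[...,2]-14)<2)&(L[...,0]>15)&(L[...,0]<70)&(abs(L[...,1])<65)
P=L[m]; A=np.c_[P[:,:2],np.ones(len(P))]; print('plane',np.linalg.lstsq(A,P[:,2],rcond=None)[0],len(P))
for s in (1,-1):
  # flange top y extents per row
  vs,us=np.nonzero(m&(s*L[...,1]>0)); 
  for f in (np.max,np.min):
    e=[(L[v,us[vs==v],0].mean(),f(L[v,us[vs==v],1])) for v in np.unique(vs)]; e=np.array(e); k=np.polyfit(e[:,0],e[:,1],1); print(s,f.__name__,'slope deg',np.degrees(k[0]).round(2),'y@40',np.polyval(k,40).round(1))
```

```text
flange col 209
[[24.5, 13.1], [23.9, 13.8], [22.9, 13.6], [22.2, 14.1], [21.1, 13.5], [20.9, 15.4], [20.0, 15.3], [18.7, 14.4], [17.8, 14.3], [16.8, 14.3], [15.9, 14.3], [-35.1, -114.6], [-36.3, -114.2], [-37.4, -113.6], [-38.5, -113.0], [-39.6, -112.4], [-41.2, -113.0], [-41.5, -110.4], [-43.1, -110.8], [-44.4, -110.8], [-45.1, -109.2], [-46.4, -108.9], [-47.6, -108.5], [-48.5, -107.3], [-49.9, -107.4], [-51.4, -107.5], [-52.4, -106.7], [-54.2, -107.6], [-55.0, -106.1], [-55.3, -103.8], [-57.0, -104.2], [-58.1, -103.6]]
flange col 214
[[24.7, 13.6], [23.3, 12.2], [22.8, 13.3], [22.0, 13.4], [21.2, 13.8], [20.4, 14.1], [19.3, 13.5], [18.4, 13.5], [17.4, 13.5], [16.5, 13.4], [nan, nan], [14.9, 14.0], [13.9, 14.0], [12.7, 13.2], [12.0, 13.7], [11.2, 14.1], [10.4, 14.4], [9.7, 15.2], [6.5, 9.6], [5.4, 9.4], [4.6, 9.6], [3.6, 9.6], [2.6, 9.6], [1.6, 9.5], [0.7, 9.8], [0.1, 10.7], [-0.9, 10.7], [-2.1, 10.4], [-3.2, 10.1], [-4.5, 9.4], [-5.3, 9.9], [-6.3, 9.9]]
flange col 217
[[25.1, 14.7], [24.3, 14.9], [23.1, 14.0], [21.9, 13.2], [21.1, 13.7], [20.2, 13.7], [19.7, 14.5], [18.5, 13.9], [1
[... 2504 characters left out ...]
45.8, -3.3, -64.5], [-146.6, -3.3, -63.1], [-146.9, -3.3, -61.1], [-148.7, -3.3, -61.1]]
lip col 300
[[-80.9, -26.5, -8.9], [-80.2, -26.2, -5.7], [-80.5, -26.2, -4.1], [-79.8, -26.0, -1.0], [-80.3, -25.9, 0.3], [-80.6, -25.9, 2.0], [-80.8, -25.8, 3.7], [-80.0, -25.6, 6.8], [-81.3, -25.6, 6.9], [-82.0, -25.6, 7.9], [-84.8, -25.8, 6.0], [-86.2, -25.9, 6.0], [-138.6, -32.1, -64.3], [-140.7, -32.2, -64.7], [nan, nan, nan], [-142.6, -32.2, -62.5], [-145.2, -32.4, -63.6], [-147.3, -32.5, -63.9], [-147.4, -32.4, -61.7], [-148.7, -32.4, -61.0]]
plane [ 0.   0.  13.7] 2739
1 max slope deg 1.21 y@40 62.9
1 min slope deg 0.58 y@40 46.3
-1 max slope deg -0.15 y@40 -36.3
-1 min slope deg -0.29 y@40 -52.5
```

Call:
apply_moves(
  slide=[
    [0.07,-0.5,0],
    [0.07,-0.5,0],
    [0.07,-0.5,0],
    [0.07,-0.5,0],
    [0.07,-0.5,0],
    [0.07,-0.5,0],
    [0.07,-0.5,0],
    [0.07,-0.5,0],
    [0.07,-0.5,0],
    [0,0,0],
    [0,0,0],
    [0,0,0],
  ],
  turn=[0,0,0,0,0,0,0,0,0,0.13,0.13,0.12],
)

```text
time: 2.4
eef_pos: [502.1, 40.1, 322.0]
tcp_rot: [0.999, -0.053, -0.0, 0.0]
force: [-0.0, -0.7, -0.2]
gripper_width: 85.7
```

Call:
apply_moves(
  slide=[
    [0,0,0],
    [0,0,0],
  ],
  turn=[0,0],
)

```text
time: 2.57
eef_pos: [502.2, 39.8, 322.1]
tcp_rot: [0.999, -0.049, -0.0, 0.0]
force: [0.9, -0.0, -0.9]
gripper_width: 85.7
```

Run:
```python
from h import *
s=r.read_state();print(s['eef_pos'],s['tcp_rot'])
snap('wrist','w2')
```

```text
[502.18355445  39.81486246 322.07629987] [ 9.98775434e-01 -4.94723673e-02 -1.84957049e-04  2.87729420e-04]
```

View pics/w2.png

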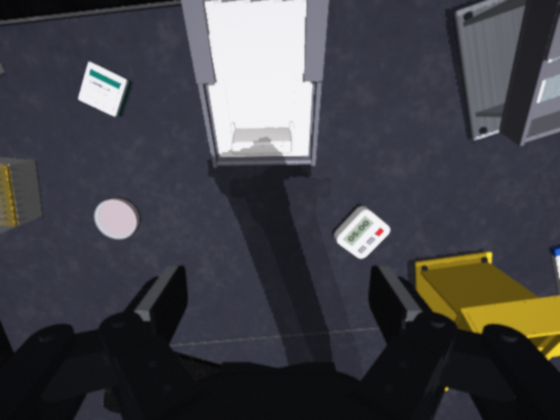

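```bash
cat > fit.py <<'E'
from h import *
np.set_printoptions(linewidth=170,suppress=True,precision=1)
def fit(tag,x,y,yaw,n=4):
  p,W=cloud(tag)
  for it in range(n):
    R,o=frame(x,y,yaw); L=(W-o)@R
    m=(abs(L[...,2]-14)<2.5)&(L[...,0]>15)&(L[...,0]<65)&(abs(L[...,1])<66)&(abs(L[...,1])>30)
    z=np.median(L[m][:,2]); ys=[];sl=[]
    for s in (1,-1):
      vs,us=np.nonzero(m&(s*L[...,1]>0))
      for f in (np.max,np.min):
        e=np.array([(L[v,us[vs==v],0].mean(),f(L[v,us[vs==v],1])) for v in np.unique(vs)]); k=np.polyfit(e[:,0],e[:,1],1); sl.append(np.degrees(k[0])); ys.append(np.polyval(k,40))
    q=(abs(L[...,0]+80)<5)&(abs(L[...,1])<40)&(L[...,2]>0)&(L[...,2]<5)
    xl=np.median(L[q][:,0]) if q.sum()>20 else np.nan
    print('z flange',z,'ys',np.round(ys,1),'slopes',np.round(sl,2),'lip face x',xl,q.sum())
    # z error -> x
    d=R@np.array([0,np.mean(ys),0]); 
    x+=d[0];y+=d[1]; x+=(14-z)/np.sin(np.radians(25)) if it<2 else 0; yaw+=np.mean(sl)
  print('pose',x,y,yaw); return x,y,yaw
E
python3 - <<'E'
from fit import *
x,y,yaw=fit('w2',592,48,-5)
p,W=cloud('w2'); R,o=frame(x,y,yaw); L=(W-o)@R
for u in (206,212,318): print(u,L[70:95,u][:,[0,2]].round(1).tolist())
for u in (225,262,300): print(u,L[115:172,u].round(1).tolist())
fit('w1',608.4,-275.1,12.0)
E
```

```text
return _methods._mean(a, axis=axis, dtype=dtype,
  ret = ret.dtype.type(ret / rcount)
Traceback (most recent call last):
  File "fit.py", line 12, in fit
    e=np.array([(L[v,us[vs==v],0].mean(),f(L[v,us[vs==v],1])) for v in np.unique(vs)]); k=np.polyfit(e[:,0],e[:,1],1); sl.append(np.degrees(k[0])); ys.append(np.polyval(k,40))
                                                                                                     ~^^^^^
IndexError: too many indices for array: array is 1-dimensional, but 2 were indexed
```

Run:
```python
from h import *
np.set_printoptions(linewidth=170,suppress=True,precision=1)
p,W=cloud('w2')
R,o=frame(592,48,-5.5);L=(W-o)@R
for v in (40,100): print(L[v,180:335:5].round(0).tolist())
```

```text
[[21.0, 108.0, -140.0], [21.0, 102.0, -141.0], [57.0, 58.0, 9.0], [57.0, 54.0, 9.0], [57.0, 50.0, 9.0], [57.0, 45.0, 10.0], [55.0, 43.0, -0.0], [55.0, 38.0, 0.0], [55.0, 34.0, 1.0], [54.0, 30.0, -1.0], [55.0, 25.0, -0.0], [54.0, 21.0, -2.0], [55.0, 17.0, -1.0], [55.0, 12.0, 0.0], [54.0, 8.0, -1.0], [55.0, 3.0, 1.0], [55.0, -1.0, 1.0], [55.0, -5.0, 1.0], [54.0, -10.0, -2.0], [55.0, -14.0, -0.0], [55.0, -18.0, 0.0], [54.0, -23.0, -0.0], [55.0, -27.0, 1.0], [54.0, -32.0, -2.0], [54.0, -36.0, -1.0], [56.0, -40.0, 8.0], [57.0, -44.0, 10.0], [56.0, -48.0, 8.0], [57.0, -52.0, 9.0], [57.0, -56.0, 10.0], [21.0, -83.0, -139.0]]
[[-45.0, 115.0, -110.0], [-44.0, 109.0, -109.0], [-44.0, 102.0, -109.0], [-45.0, 95.0, -110.0], [-45.0, 89.0, -110.0], [3.0, 55.0, 4.0], [1.0, 51.0, -1.0], [1.0, 46.0, -0.0], [2.0, 40.0, 2.0], [1.0, 36.0, -0.0], [0.0, 31.0, -2.0], [1.0, 26.0, -0.0], [1.0, 21.0, -0.0], [1.0, 16.0, 0.0], [1.0, 11.0, -1.0], [1.0, 6.0, -0.0], [1.0, 1.0, 0.0], [1.0, -4.0, -0.0], [1.0, -9.0, -1.0], [1.0, -14.0, 1.0], [0.0, -19.0, -2.0], [1.0, -24.0, -1.0], [1.0, -28.0, -0.0], [1.0, -33.0, -1.0], [1.0, -38.0, -1.0], [1.0, -43.0, -1.0], [1.0, -48.0, -0.0], [2.0, -53.0, 3.0], [-45.0, -73.0, -109.0], [-45.0, -80.0, -110.0], [-45.0, -87.0, -109.0]]
```

Offset is about +11 mm in x; redo.

Run:
```python
from fit import *
x,y,yaw=fit('w2',603,48,-5.5)
p,W=cloud('w2'); R,o=frame(x,y,yaw); L=(W-o)@R
print('flange front'); 
for u in (206,318): print(u,L[70:92,u][:,[0,2]].round(1).tolist())
print('bar')
m=(abs(L[...,2]-39)<2.5)&(abs(L[...,1])<45)&(L[...,0]>-70)&(L[...,0]<-20);P=L[m];print(len(P),np.percentile(P,[0,2,50,98,100],axis=0))
print(L[118:170:1,262].round(1).tolist())
fit('w1',608.4,-275.1,12.0)
```

```text
z flange 13.304630671799853 ys [ 58.3  41.6 -41.  -57.4] slopes [ 1.2 -0.2  0.7  0.1] lip face x -79.15554604153031 178
z flange 13.988648208995603 ys [ 57.6  40.7 -41.7 -58.3] slopes [0.5 0.2 0.5 0.1] lip face x -80.62998950995839 190
z flange 13.986418873931019 ys [ 57.8  41.1 -41.5 -58. ] slopes [-0.3 -1.   1.3 -0.5] lip face x -80.63285669940929 189
z flange 13.993302601976396 ys [ 58.1  41.2 -41.2 -57.8] slopes [-0.   0.   0.7 -0.4] lip face x -80.63584826397822 192
pose 604.6648992244462 47.873398438130465 -4.787919362849072
flange front
206 [[21.8, 14.8], [20.9, 14.5], [19.6, 13.1], [18.4, 12.4], [17.9, 13.5], [16.9, 13.2], [16.2, 13.6], [15.5, 14.2], [14.7, 14.4], [14.0, 15.0], [12.7, 13.8], [11.8, 13.8], [11.0, 13.9], [10.1, 14.0], [4.2, 0.2], [3.0, -0.3], [2.6, 1.2], [0.9, -0.7], [0.4, 0.4], [-0.3, 1.1], [-1.8, -0.3], [-2.7, -0.1]]
318 [[20.2, 14.6], [19.2, 14.3], [17.9, 12.9], [nan, nan], [16.9, 15.1], [15.7, 14.1], [14.6, 13.4], [13.7, 13.6], [12.6, 12.9], [12.1, 14.1], [10.8, 13.1], [10.5, 14.7], [7.5, 8.9], [7.1, 10.4], [5.6, 8.8], [5.2, 10.1], [4.2, 9.9], [3.2, 9.8], [
[... 1065 characters left out ...]
81.9, 1.6, 6.8], [-82.6, 1.6, 7.9], [-84.0, 1.7, 7.8], [-134.8, 6.4, -65.9], [-137.0, 6.5, -66.6], [-138.9, 6.6, -66.9], [-139.8, 6.6, -65.7], [-141.6, 6.7, -65.9]]
z flange 13.559152404836297 ys [ 57.7  41.  -41.4 -58.1] slopes [0.3 0.2 0.6 0.1] lip face x -80.4095162990746 180
z flange 13.960864252730836 ys [ 57.9  41.2 -41.1 -57.9] slopes [ 0.1 -0.1 -0.1 -0.1] lip face x -81.28709417566922 175
z flange 13.996498857325342 ys [ 57.9  41.2 -41.1 -57.9] slopes [ 0.8 -0.1  0.1 -0.1] lip face x -81.36389361059219 176
z flange 13.99049934621986 ys [ 57.8  41.1 -41.2 -58. ] slopes [-0.  -0.3 -0.  -0.2] lip face x -81.38551014773091 177
pose 609.5793387437346 -275.30358601138164 12.322838321415668
```

```bash
cat >> h.py <<'E'
C=(604.2,47.9,-5.1); O=(608.8,-275.3,12.2)
def loc(case,p): R,o=frame(*case); return (np.array(p,float)-o)@R
def wor(case,q): R,o=frame(*case); return R@np.array(q,float)+o
def st():
    from scipy.spatial.transform import Rotation
    s=r.read_state(); q=s['tcp_rot']; M=Rotation.from_quat(q).as_matrix(); return s,M
def go(w):
    s,M=st(); d=M.T@(np.array(w)-s['eef_pos']); print('yaw',np.degrees(np.arctan2(M[1,0],M[0,0])).round(2),'tool delta mm',d.round(1),'frac',(d/75).round(3))
E
python3 - <<'E'
from h import *
print(r.tips_ahead)
w=wor(C,(-45,0,30)); print(w); go(w); go(w+[0,0,60])
s,M=st(); print(s['eef_pos'],s['gripper_width'])
E
```

```text
19.0
[550.94925587  52.6525023  126.17141183]
yaw -5.66 tool delta mm [ 47.3 -17.4 195.9] frac [ 0.631 -0.232  2.613]
yaw -5.66 tool delta mm [ 47.3 -17.4 135.9] frac [ 0.63  -0.232  1.813]
[502.22214683  40.07766992 322.13111342] 85.34861897078159
```

Call:
apply_moves(
  slide=[
    [0.158,-0.058,0.45],
    [0.158,-0.058,0.45],
    [0.158,-0.058,0.45],
    [0.157,-0.058,0.45],
    [0,0,0],
    [0,0,0],
    [0,0,0],
  ],
  turn=[-0.012,0,0,0,0,0,0],
  fingers=40,
  newtons=30,
)

```text
time: 3.2
eef_pos: [551.4, 54.1, 188.6]
tcp_rot: [0.999, -0.045, 0.001, -0.0]
force: [0.1, 0.6, 0.7]
gripper_width: 72.1
```

Run:
```python
from h import *
go(wor(C,(-45,0,30))); s,M=st(); print(s['eef_pos'],s['gripper_width'])
snap('wrist','w3')
```

```text
yaw -5.11 tool delta mm [-0.4  1.5 62.4] frac [-0.006  0.021  0.832]
[551.41356924  54.14921351 188.56145128] 72.10918448106011
```

View pics/w3.png

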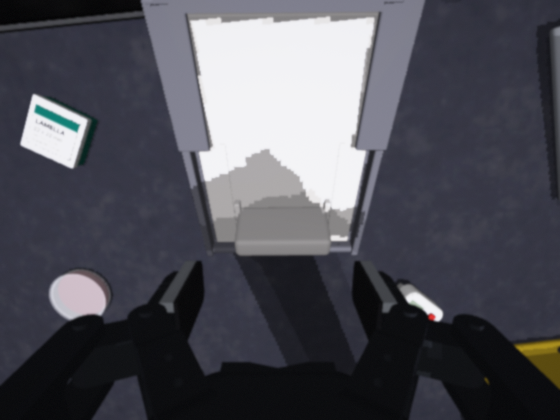

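Candidates: grey covered case at top (257,165), grey open case (370,165), yellow look-alike (350,287, leave alone). The white cover with its pull bar is in the first, and the close crop confirms it: bar at wrist pixel (283,230), between the fingers at about (203,280) and (352,280). Going down.

Call:
apply_moves(
  slide=[
    [-0.003,0.01,0.2],
    [-0.003,0.01,0.2],
    [0,0,0.2],
    [0,0,0.2],
    [0,0,0.03],
    [0,0,0],
  ],
  turn=[0,0,0,0,0,0],
)

```text
time: 3.75
eef_pos: [550.6, 52.7, 126.3]
tcp_rot: [0.999, -0.045, 0.001, 0.0]
force: [-0.2, -0.6, 0.7]
gripper_width: 72.1
```

Run:
```python
from h import *
go(wor(C,(-45,0,30))); s,M=st(); print(s['eef_pos'],s['gripper_width'],s['force'])
snap('wrist','w4')
```

```text
yaw -5.12 tool delta mm [0.4 0.  0.1] frac [0.005 0.001 0.002]
[550.568715    52.72986498 126.31634657] 72.11631695797155 [-0.2235583  -0.56153969  0.67150047]
```

View pics/w4.png

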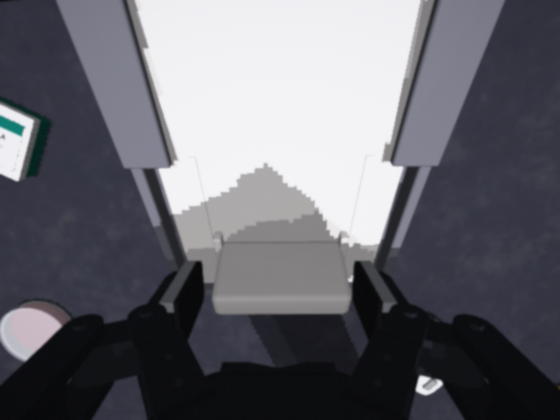

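Call:
apply_moves(
  slide=[
    [0,0,0],
    [0,0,0],
    [0,0,0],
    [0,0,0],
    [0,0,0],
    [0,0,0],
  ],
  turn=[0,0,0,0,0,0],
  fingers=255,
  newtons=40,
)

```text
time: 4.3
eef_pos: [551.3, 53.0, 127.2]
tcp_rot: [0.999, -0.045, 0.001, 0.0]
force: [-1.6, -1.5, 5.2]
gripper_width: 59.0
```

Run:
```python
from h import *
s,M=st(); print(s['eef_pos'],s['gripper_width'],s['force'],s['ft_torque'])
# plan local steps
R,o=frame(*C)
for d in [(0,0,7.5),(-1,0,0)]:
    w=R@np.array(d,float); print(d,w.round(3),(M.T@w).round(3))
```

```text
[551.27305374  52.96083072 127.21681458] 59.04329587378178 [-1.60108043 -1.50593427  5.23643778] [-0.15794358  0.35095414  0.00229876]
(0, 0, 7.5) [-3.157  0.282  6.797] [-3.149e+00  2.000e-03 -6.807e+00]
(-1, 0, 0) [-0.903  0.081 -0.423] [-0.908  0.     0.42 ]
```

Call:
apply_moves(
  slide=[
    [-0.005,0,-0.027],
    [-0.005,0,-0.027],
    [-0.005,0,-0.027],
    [-0.005,0,-0.027],
    [0,0,0],
    [0,0,0],
  ],
  turn=[0,0,0,0,0,0],
)

```text
time: 4.8
eef_pos: [548.9, 53.1, 133.0]
tcp_rot: [0.999, -0.045, 0.0, -0.0]
force: [0.7, -0.1, -4.1]
gripper_width: 59.1
```

Run:
```python
from h import *
s,M=st(); print(loc(C,s['eef_pos']),s['gripper_width'],s['force'],s['ft_torque'])
snap('wrist','w5')
```

```text
[-44.01756192   0.21626562  37.09183909] 59.09402674106612 [ 0.74369345 -0.08532815 -4.12024261] [ 0.0160931  -0.13851508  0.04179233]
```

View pics/w5.png

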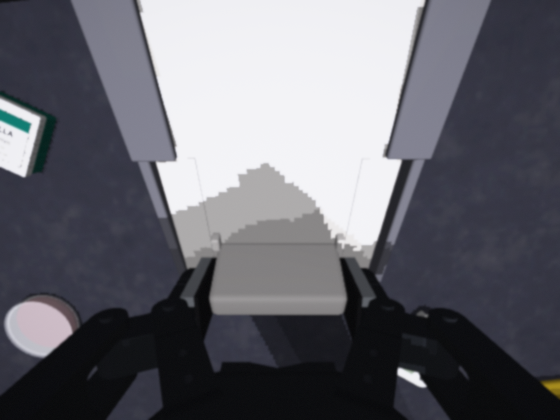

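```bash
cat >> h.py <<'E'
def plate(tag,case,um=(210,350),vm=(20,225)):
    p,W=cloud(tag); R,o=frame(*case); L=(W-o)@R
    L=L[vm[0]:vm[1],um[0]:um[1]]; I=p[vm[0]:vm[1],um[0]:um[1]]
    m=np.isfinite(L[...,0])&(I.min(-1)>110); P=L[m]
    for _ in range(3):
        A=np.c_[P[:,:2],np.ones(len(P))]; k=np.linalg.lstsq(A,P[:,2],rcond=None)[0]; e=abs(P[:,2]-A@k); P=P[e<2.5]
    print(tag,'plate tilt x deg (low end up +)',np.degrees(np.arctan(-k[0])).round(2),'y',np.degrees(np.arctan(k[1])).round(2),'top z at x=75,0,-75:',[np.round(k[2]+k[0]*x,1) for x in (75,0,-75)],len(P),'x range',P[:,0].min().round(1),P[:,0].max().round(1))
    return k
E
python3 - <<'E'
from h import *
plate('w4',C);plate('w5',C)
E
```

```text
w4 plate tilt x deg (low end up +) -0.14 y 0.22 top z at x=75,0,-75: [np.float64(5.1), np.float64(4.9), np.float64(4.8)] 28560 x range -28.6 57.0
w5 plate tilt x deg (low end up +) 1.15 y 0.18 top z at x=75,0,-75: [np.float64(8.4), np.float64(9.9), np.float64(11.4)] 28557 x range -28.5 57.0
```

Call:
apply_moves(
  slide=[
    [-0.003,0,-0.023],
    [-0.003,0,-0.022],
    [0,0,0],
    [0,0,0],
  ],
  turn=[0,0,0,0],
)

```text
time: 5.18
eef_pos: [549.0, 53.0, 136.6]
tcp_rot: [0.999, -0.045, 0.001, -0.0]
force: [4.8, -0.3, -7.7]
gripper_width: 59.0
```

Run:
```python
from h import *
s,M=st(); print(loc(C,s['eef_pos']),s['gripper_width'],s['force'],s['ft_torque'])
snap('wrist','w6');plate('w6',C)
```

```text
[-42.39872415   0.18860407  40.28589965] 58.98681499057134 [ 4.83487314 -0.3428866  -7.67263317] [ 0.01437931 -0.7289285  -0.00496083]
w6 plate tilt x deg (low end up +) 4.26 y 0.14 top z at x=75,0,-75: [np.float64(5.0), np.float64(10.6), np.float64(16.1)] 28573 x range -28.2 57.5
```

Call:
apply_moves(
  slide=[
    [-0.035,0,0.0155],
    [-0.035,0,0.0155],
    [-0.07,0,0.032],
    [-0.07,0,0.032],
    [-0.07,0,0.032],
    [-0.07,0,0.032],
    [-0.07,0,0.032],
    [0,0,0],
    [0,0,0],
  ],
  turn=[0,0,0,0,0,0,0,0,0],
)

```text
time: 5.98
eef_pos: [516.4, 56.0, 122.2]
tcp_rot: [0.999, -0.044, -0.0, 0.0]
force: [0.2, 0.0, -2.1]
gripper_width: 59.4
```

Run:
```python
from h import *
s,M=st(); print(loc(C,s['eef_pos']),s['gripper_width'],s['force'],s['ft_torque'])
snap('wrist','w7');plate('w7',C)
```

```text
[-78.12403763   0.26677265  41.03464896] 59.44208307854671 [ 0.23355891  0.04898668 -2.12095206] [0.035643   0.05973442 0.03890165]
w7 plate tilt x deg (low end up +) 3.69 y 0.11 top z at x=75,0,-75: [np.float64(4.6), np.float64(9.4), np.float64(14.3)] 28590 x range -63.2 22.7
```

View pics/w7.png

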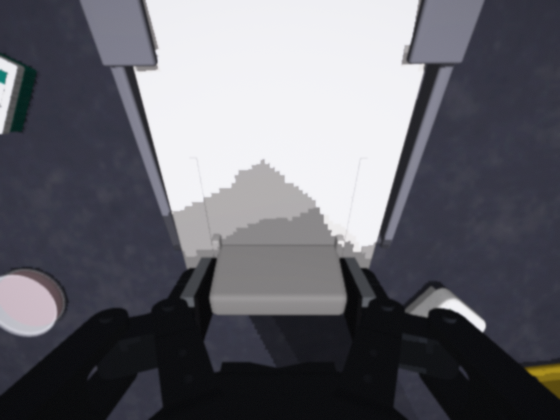

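Call:
apply_moves(
  slide=[
    [-0.004,0,-0.024],
    [-0.003,0,-0.023],
    [-0.003,0,-0.023],
    [0,0,0],
    [0,0,0],
  ],
  turn=[0,0,0,0,0],
)

```text
time: 6.45
eef_pos: [516.6, 55.9, 127.5]
tcp_rot: [0.999, -0.045, 0.0, -0.0]
force: [3.7, -0.1, -5.4]
gripper_width: 58.9
```

Run:
```python
from h import *
s,M=st(); print(loc(C,s['eef_pos']),s['gripper_width'],s['force'],s['ft_torque'])
snap('wrist','w8');plate('w8',C)
```

```text
[-75.69013031   0.16752794  45.80463434] 58.927904990760666 [ 3.7112431  -0.1386905  -5.38544405] [ 0.02153781 -0.11754799 -0.01008511]
w8 plate tilt x deg (low end up +) 6.21 y 0.13 top z at x=75,0,-75: [np.float64(2.7), np.float64(10.9), np.float64(19.0)] 28567 x range -62.3 23.6
```

Call:
apply_moves(
  slide=[
    [-0.092,0,0.0425],
    [-0.092,0,0.0425],
    [-0.092,0,0.0425],
    [-0.092,0,0.0425],
    [-0.095,0,0.0445],
    [0,0,0],
    [-0.06,0,-0.12],
    [-0.08,0,-0.16],
    [-0.09,0,-0.19],
    [0,0,-0.3],
    [0,0,-0.3],
    [0,0,0],
  ],
  turn=[0,0,0,0,0,0,0,0,0,0,0,0],
)

```text
time: 7.5
eef_pos: [467.4, 61.6, 196.5]
tcp_rot: [0.999, -0.045, 0.005, -0.001]
force: [0.4, -0.1, -1.9]
gripper_width: 59.0
```

Run:
```python
from h import *
s,M=st(); print(s['eef_pos'],loc(C,s['eef_pos']),s['gripper_width'],s['force'],s['ft_torque'])
snap('wrist','w9');plate('w9',C)
```

```text
[467.35749428  61.55535598 196.45413781] [-91.47443632   1.436777   129.2197935 ] 58.984547791419416 [ 0.3587574  -0.12139494 -1.85747673] [0.0218178  0.02953155 0.00462707]
w9 plate tilt x deg (low end up +) 5.25 y 0.18 top z at x=75,0,-75: [np.float64(85.8), np.float64(92.7), np.float64(99.6)] 28580 x range -79.2 6.5
```

View pics/w9.png

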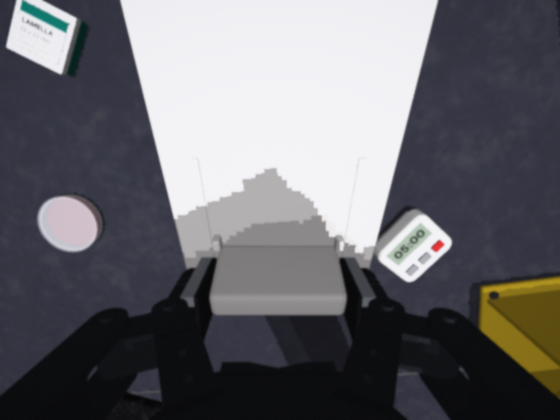

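```bash
cat >> h.py <<'E'
def tcpfor(xh,zh,th,h=31.6):
    t=np.radians(th); return np.array([xh-119.5*np.cos(t)+h*np.sin(t),0,zh+119.5*np.sin(t)+h*np.cos(t)])
E
python3 - <<'E'
from h import *
s,M=st(); print(s['eef_pos'],s['qd'].round(3))
for xh,zh in((-8,60),(-8,3)): w=wor(O,tcpfor(xh,zh,5.25)); print(w); go(w)
E
```

```text
[466.28379827  61.13693078 194.44419912] [-0.006  0.043  0.012  0.053  0.01  -0.01  -0.008]
[ 456.56135573 -308.21515996  158.35763541]
yaw -5.12 tool delta mm [ 23.1 368.8  35.8] frac [0.307 4.917 0.478]
[ 480.10656269 -303.12450603  106.69809155]
yaw -5.12 tool delta mm [ 45.7 361.7  87.7] frac [0.609 4.822 1.169]
```

Call:
apply_moves(
  slide=[
    [0.02,0.2,0],
    [0.02,0.3,0],
    [0.02,0.44,0],
    [0.025,0.44,0],
    [0.025,0.46,0],
    [0.025,0.46,0],
    [0.025,0.46,0],
    [0.025,0.46,0],
    [0.025,0.46,0],
    [0.025,0.44,0],
    [0.025,0.4,0],
    [0.02,0.3,0],
  ],
  turn=[0,0,0,0,0,0,0,0,0,0,0,0],
)

```text
time: 8.55
eef_pos: [451.8, -304.3, 190.5]
tcp_rot: [0.999, -0.046, -0.001, 0.0]
force: [-0.6, -0.3, -1.9]
gripper_width: 58.6
```

Call:
apply_moves(
  slide=[
    [0,0.09,0],
    [0,0,0],
    [0,0,0],
    [0,0,0],
    [0,0,0],
    [0,0,0],
    [0,0,0],
    [0,0,0],
  ],
  turn=[-0.077,-0.077,-0.077,-0.077,-0.076,0,0,0],
)

```text
time: 9.22
eef_pos: [452.3, -307.9, 191.1]
tcp_rot: [0.994, 0.105, -0.0, -0.0]
force: [-0.1, 0.2, -2.1]
gripper_width: 59.4
```

Run:
```python
from h import *
s,M=st(); print(s['eef_pos'],loc(O,s['eef_pos']),s['gripper_width'],s['force'],s['ft_torque'],s['qd'].round(3))
snap('wrist','w10');k=plate('w10',O); L=loc(O,s['eef_pos']); print('above plate',L[2]-(k[2]+k[0]*L[0]))
go(wor(O,tcpfor(-8,60,5.25)))
```

```text
[ 452.25944248 -307.88624356  191.07567064] [-114.02780798    1.23058906  133.80212149] 59.37955345828074 [-0.08370551  0.21060651 -2.11050069] [0.00201878 0.07892334 0.02876367] [-0.002 -0.002  0.    -0.005 -0.001  0.002  0.006]
w10 plate tilt x deg (low end up +) 5.66 y 0.13 top z at x=75,0,-75: [np.float64(88.5), np.float64(96.0), np.float64(103.4)] 28578 x range -99.9 -14.2
above plate 26.53377363923039
yaw 12.11 tool delta mm [ 4.1  1.2 32.9] frac [0.054 0.016 0.438]
```

View pics/w10.png

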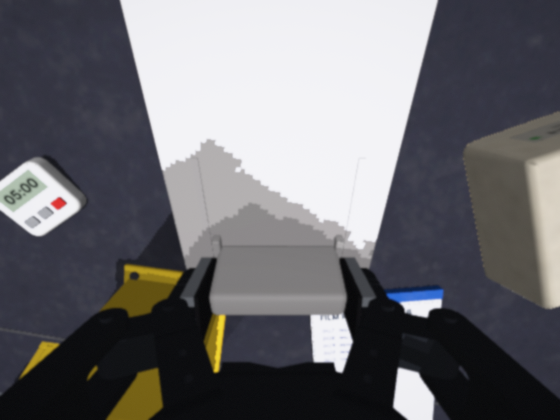

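Run:
```python
from h import *
for a in ((-10,25),(-10,3)): print(a); go(wor(O,tcpfor(*a,5.66)))
```

```text
(-10, 25)
yaw 12.11 tool delta mm [17.   1.2 64.6] frac [0.227 0.016 0.861]
(-10, 3)
yaw 12.11 tool delta mm [26.3  1.2 84.5] frac [0.351 0.016 1.126]
```

Call:
apply_moves(
  slide=[
    [0.057,0.004,0.215],
    [0.057,0.004,0.215],
    [0.057,0.004,0.215],
    [0.056,0.004,0.215],
    [0,0,0],
    [0,0,0],
    [0,0,0],
    [0,0,0],
  ],
  turn=[0,0,0,0,0,0,0,0],
)

```text
time: 9.93
eef_pos: [469.9, -306.1, 128.3]
tcp_rot: [0.994, 0.106, 0.001, 0.001]
force: [0.2, 0.4, -1.7]
gripper_width: 59.0
```

Run:
```python
from h import *
s,M=st(); L=loc(O,s['eef_pos']); print(L,s['force'])
snap('wrist','w11');k=plate('w11',O); print('above plate',L[2]-(k[2]+k[0]*L[0]))
go(wor(O,tcpfor(-10,3,5.66)))
snap('scene','s11')
a=cv2.imread('pics/s11.png')[200:390,150:350]; cv2.imwrite('pics/s11c.png',cv2.resize(a,None,fx=3.5,fy=3.1))
```

```text
[-124.57489456   -0.75486528   69.48685103] [ 0.17730636  0.37799319 -1.74494294]
w11 plate tilt x deg (low end up +) 5.53 y 0.03 top z at x=75,0,-75: [np.float64(23.5), np.float64(30.8), np.float64(38.0)] 28563 x range -110.5 -25.0
above plate 26.654915215091954
yaw 12.14 tool delta mm [ 8.7 -0.8 21.6] frac [ 0.117 -0.01   0.288]
```

View pics/w11.png

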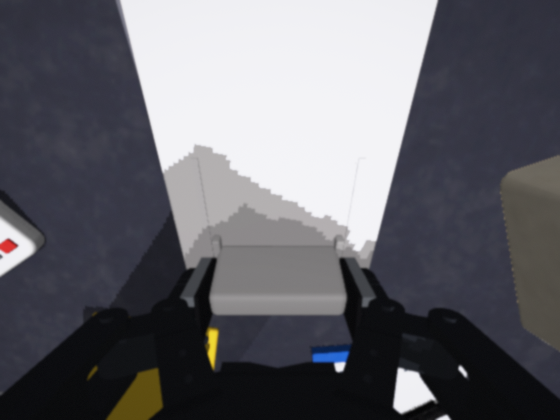

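View pics/s11c.png

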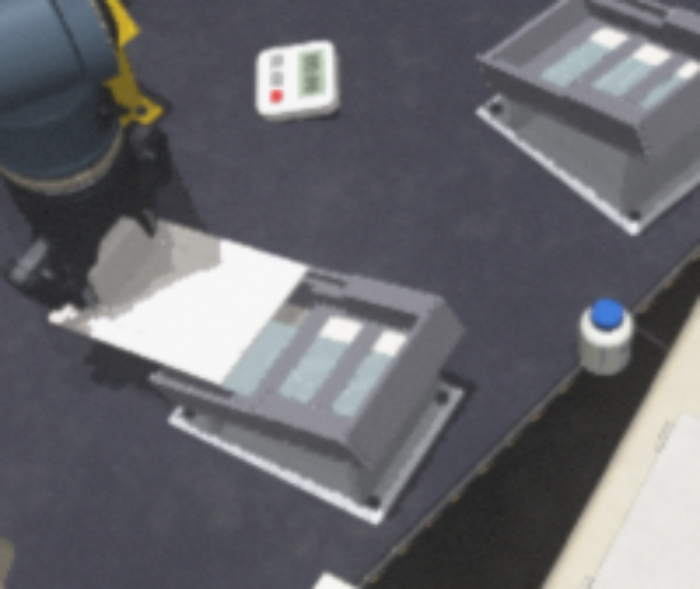

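```bash
cat >> h.py <<'E'
def sceneedge(tag,case,k):
    p,W=cloud(tag); R,o=frame(*case); L=(W-o)@R
    pred=k[0]*L[...,0]+k[1]*L[...,1]+k[2]
    m=(abs(L[...,2]-pred)<5)&(p.min(-1)>190)&(abs(L[...,1])<70)&(L[...,0]>-140)&(L[...,0]<90)
    P=L[m]; print('n',len(P),'x max pct',np.percentile(P[:,0],[97,99,100]).round(1))
    for lo in range(-110,80,20):
        q=P[(P[:,0]>=lo)&(P[:,0]<lo+20)]
        if len(q)>10: print(lo,'y',q[:,1].min().round(1),q[:,1].max().round(1),'z resid',np.median(q[:,2]-(k[0]*q[:,0]+k[2])).round(1))
    for lo in range(-45,45,15):
        q=P[(P[:,1]>=lo)&(P[:,1]<lo+15)]
        if len(q)>5: print('y',lo,'xmax',q[:,0].max().round(1))
E
python3 - <<'E'
from h import *
k=plate('w11',O); sceneedge('s11',O,k)
s,M=st(); print(loc(O,s['eef_pos']))
E
```

```text
w11 plate tilt x deg (low end up +) 5.53 y 0.03 top z at x=75,0,-75: [np.float64(23.5), np.float64(30.8), np.float64(38.0)] 28563 x range -110.5 -25.0
n 1395 x max pct [-9.1 -7.5 -5.4]
-110 y -49.7 7.7 z resid -0.2
-90 y -49.5 50.0 z resid -0.0
-70 y -49.9 50.1 z resid 0.2
-50 y -49.7 49.0 z resid 0.0
-30 y -48.8 49.7 z resid -0.2
-10 y -49.3 49.8 z resid 0.1
y -45 xmax -7.0
y -30 xmax -7.0
y -15 xmax -5.4
y 0 xmax -6.3
y 15 xmax -5.6
y 30 xmax -7.3
[-124.68445094   -0.69920023   69.44181016]
```

Call:
apply_moves(
  slide=[
    [0.04,0,0.09],
    [0.04,0,0.09],
    [0.03,0,0.06],
    [0.02,0,0.04],
    [0,0,0],
    [0,0,0],
    [0,0,0],
  ],
  turn=[0,0,0,0,0,0,0],
)

```text
time: 10.62
eef_pos: [479.1, -303.6, 106.1]
tcp_rot: [0.994, 0.106, -0.0, 0.0]
force: [0.1, 0.0, -1.7]
gripper_width: 58.7
```

Run:
```python
from h import *
s,M=st(); L=loc(O,s['eef_pos']); print(L,s['force'])
snap('wrist','w12');k=plate('w12',O); print('above plate',L[2]-(k[2]+k[0]*L[0]))
snap('scene','s12');sceneedge('s12',O,k)
a=cv2.imread('pics/s12.png')[200:390,150:350]; cv2.imwrite('pics/s12c.png',cv2.resize(a,None,fx=3.5,fy=3.1))
```

```text
[-125.37498721   -0.26749721   45.37713091] [ 0.09707045  0.02262752 -1.71880318]
w12 plate tilt x deg (low end up +) 5.6 y 0.11 top z at x=75,0,-75: [np.float64(-0.9), np.float64(6.5), np.float64(13.9)] 28569 x range -111.2 -25.6
above plate 26.566766738018227
n 1370 x max pct [-9.8 -8.2 -6.4]
-110 y -49.1 4.5 z resid -0.0
-90 y -49.0 50.5 z resid 0.1
-70 y -49.0 50.9 z resid -0.2
-50 y -49.9 51.1 z resid 0.1
-30 y -49.0 50.0 z resid 0.0
-10 y -46.0 47.7 z resid 0.2
y -45 xmax -8.0
y -30 xmax -7.6
y -15 xmax -6.4
y 0 xmax -6.9
y 15 xmax -6.9
y 30 xmax -8.8
```

View pics/s12c.png

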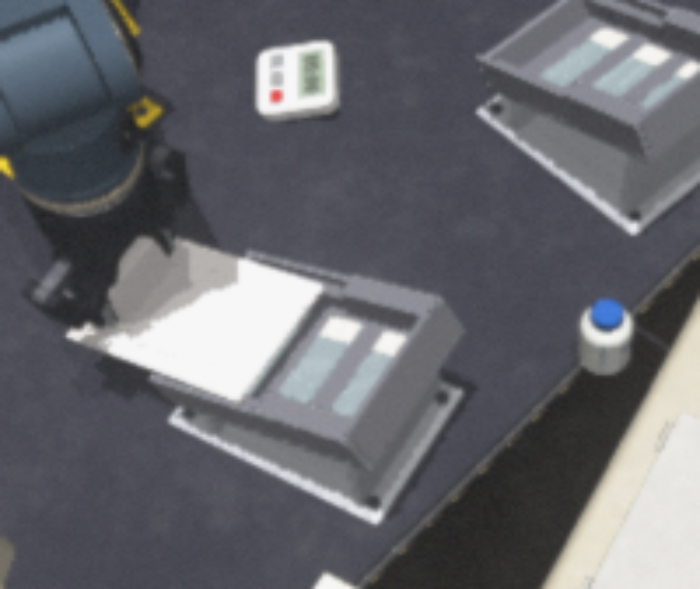

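Call:
apply_moves(
  slide=[
    [0.065,0,-0.03],
    [0.065,0,-0.03],
    [0.065,0,-0.0305],
    [0.065,0,-0.0305],
    [0.065,0,-0.0305],
    [0.065,0,-0.0305],
    [0.065,0,-0.03],
    [0.065,0,-0.03],
    [0,0,0],
    [0,0,0],
    [0,0,0],
  ],
  turn=[0,0,0,0,0,0,0,0,0,0,0],
)

```text
time: 11.63
eef_pos: [517.0, -295.3, 124.1]
tcp_rot: [0.994, 0.106, -0.0, -0.0]
force: [0.3, -0.2, -2.2]
gripper_width: 59.3
```

Run:
```python
from h import *
s,M=st(); L=loc(O,s['eef_pos']); print(L,s['force'],s['ft_torque'])
snap('wrist','w13');k=plate('w13',O); print('above plate',L[2]-(k[2]+k[0]*L[0]))
snap('scene','s13');sceneedge('s13',O,k)
a=cv2.imread('pics/s13.png')[200:390,150:350]; cv2.imwrite('pics/s13c.png',cv2.resize(a,None,fx=3.5,fy=3.1))
```

```text
[-82.5947564   -0.10187286  45.25591368] [ 0.30656495 -0.15944211 -2.2482447 ] [0.01406547 0.02090196 0.00334359]
w13 plate tilt x deg (low end up +) 5.76 y 0.12 top z at x=75,0,-75: [np.float64(2.7), np.float64(10.3), np.float64(17.9)] 28587 x range -68.9 16.8
above plate 26.63636245541094
n 1383 x max pct [32.6 34.1 35.8]
-90 y -48.3 -31.1 z resid -0.3
-70 y -48.5 5.2 z resid 0.1
-50 y -49.1 50.3 z resid -0.3
-30 y -49.2 50.8 z resid 0.1
-10 y -49.1 51.0 z resid -0.0
10 y -37.8 44.8 z resid 0.0
30 y -35.6 44.2 z resid 0.0
y -45 xmax 35.6
y -30 xmax 35.0
y -15 xmax 35.7
y 0 xmax 35.8
y 15 xmax 35.0
y 30 xmax 34.7
```

View pics/s13c.png

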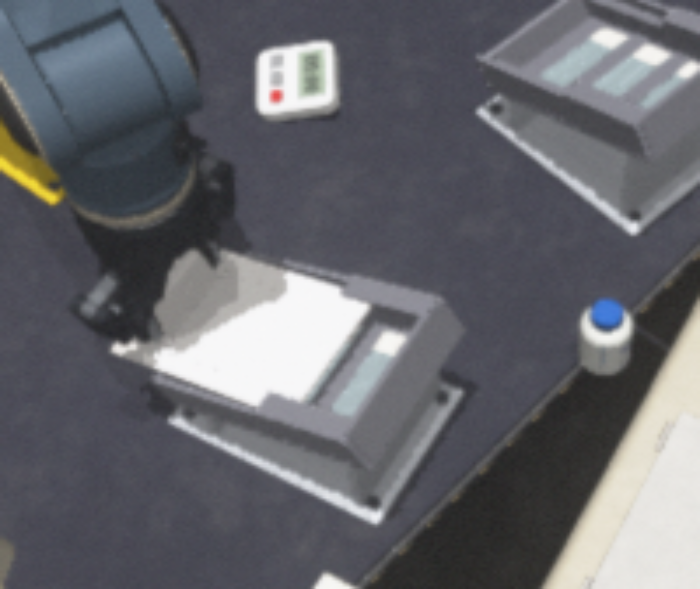

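View pics/w13.png

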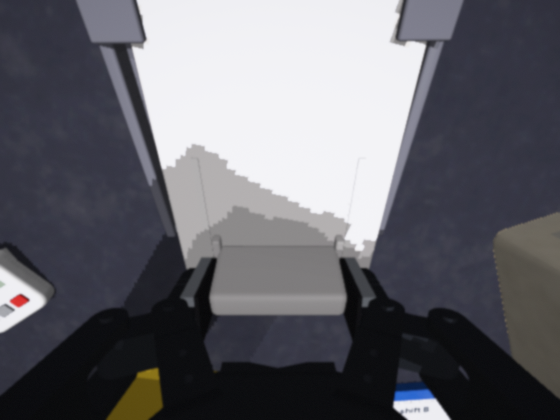

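Call:
apply_moves(
  slide=[
    [0.0595,0,-0.0168],
    [0.0595,0,-0.0168],
    [0.0595,0,-0.0168],
    [0.0595,0,-0.0168],
    [0.0595,0,-0.0168],
    [0.0595,0,-0.0168],
    [0,0,0],
    [0,0,0],
  ],
  turn=[0,0,0,0,0,0,0,0],
)

```text
time: 12.4
eef_pos: [544.2, -289.6, 132.3]
tcp_rot: [0.994, 0.106, 0.001, 0.0]
force: [0.3, -0.3, -0.8]
gripper_width: 58.8
```

Run:
```python
from h import *
s,M=st(); L=loc(O,s['eef_pos']); print(L,s['force'],s['ft_torque'])
snap('wrist','w14');k=plate('w14',O); print('above plate',L[2]-(k[2]+k[0]*L[0]))
snap('scene','s14');sceneedge('s14',O,k)
```

```text
[-53.8943236   -0.31437106  40.91765247] [ 0.34788973 -0.28353108 -0.83233365] [ 0.07439122 -0.17078885  0.02418644]
w14 plate tilt x deg (low end up +) 5.12 y 0.07 top z at x=75,0,-75: [np.float64(2.7), np.float64(9.4), np.float64(16.2)] 28565 x range -40.0 45.7
above plate 26.64365091306064
n 1354 x max pct [61.5 63.2 65.1]
-90 y -48.6 -39.6 z resid -0.3
-50 y -48.5 -12.4 z resid -0.5
-30 y -48.8 50.9 z resid 0.1
-10 y -48.7 49.9 z resid 0.3
10 y -42.4 45.9 z resid 0.1
30 y -34.8 46.2 z resid 0.1
50 y -35.3 46.6 z resid 0.0
y -45 xmax 61.5
y -30 xmax 65.1
y -15 xmax 64.9
y 0 xmax 63.3
y 15 xmax 65.0
y 30 xmax 63.5
```

Call:
apply_moves(
  slide=[
    [0.038,0,-0.005],
    [0.038,0,-0.005],
    [0.037,0,-0.006],
    [0,0,0],
    [0,0,0],
  ],
  turn=[0,0,0,0,0],
)

```text
time: 12.92
eef_pos: [550.8, -288.3, 132.9]
tcp_rot: [0.994, 0.106, -0.001, 0.0]
force: [-4.7, 0.2, 0.4]
gripper_width: 59.3
```

Run:
```python
from h import *
s,M=st(); L=loc(O,s['eef_pos']); print(L,s['force'],s['ft_torque'])
snap('wrist','w15');k=plate('w15',O); print('above plate',L[2]-(k[2]+k[0]*L[0]))
snap('scene','s15');sceneedge('s15',O,k)
a=cv2.imread('pics/s15.png')[200:390,150:350]; cv2.imwrite('pics/s15c.png',cv2.resize(a,None,fx=3.5,fy=3.1))
```

```text
[-47.60325256  -0.46846755  38.67927811] [-4.68021125  0.171294    0.37136242] [ 1.09179646e-02  5.53045614e-01 -3.36258730e-04]
w15 plate tilt x deg (low end up +) 4.05 y 0.09 top z at x=75,0,-75: [np.float64(3.4), np.float64(8.7), np.float64(14.0)] 28590 x range -33.0 52.6
above plate 26.597817773351977
n 1311 x max pct [68.8 70.4 72.7]
-50 y -48.6 -29.8 z resid -0.4
-30 y -48.5 6.2 z resid -0.1
-10 y -49.4 49.0 z resid -0.0
10 y -42.6 45.4 z resid -0.1
30 y -35.7 48.5 z resid -0.1
50 y -34.7 46.6 z resid -0.0
70 y -32.9 37.3 z resid 1.3
y -45 xmax 70.7
y -30 xmax 72.7
y -15 xmax 71.7
y 0 xmax 72.3
y 15 xmax 71.3
y 30 xmax 70.7
```

View pics/s15c.png

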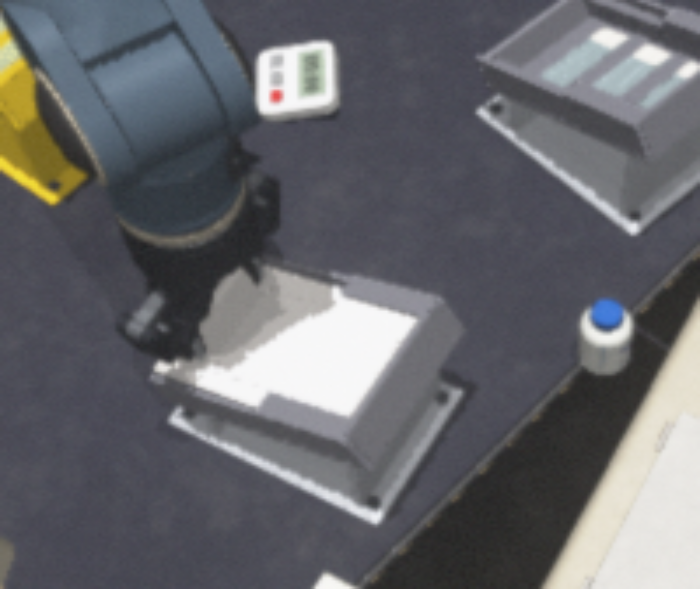

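View pics/w15.png

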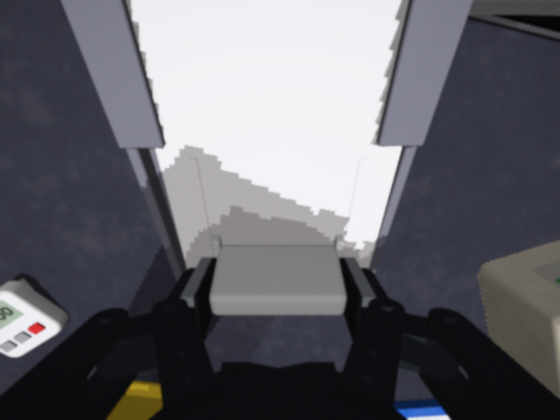

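Call:
apply_moves(
  slide=[
    [0.012,0,0.015],
    [0.009,0,0.022],
    [0.007,0,0.022],
    [0.005,0,0.022],
    [0.005,0,0.022],
    [0,0,0],
    [0,0,0],
  ],
  turn=[0,0,0,0,0,0,0],
)

```text
time: 13.6
eef_pos: [554.8, -287.8, 125.8]
tcp_rot: [0.994, 0.106, 0.001, 0.0]
force: [-4.2, -1.6, 5.1]
gripper_width: 59.2
```

Run:
```python
from h import *
s,M=st(); L=loc(O,s['eef_pos']); print(L,s['force'],s['ft_torque'])
snap('wrist','w16');k=plate('w16',O); print('above plate',L[2]-(k[2]+k[0]*L[0]))
snap('scene','s16');sceneedge('s16',O,k)
```

```text
[-46.94307388  -0.7834253   30.44768516] [-4.20131341 -1.61978999  5.13759532] [-0.03168723  0.33562725  0.11060413]
w16 plate tilt x deg (low end up +) -0.05 y 0.15 top z at x=75,0,-75: [np.float64(4.1), np.float64(4.0), np.float64(4.0)] 28607 x range -31.5 54.7
above plate 26.444282985377548
n 1210 x max pct [69.8 71.7 73.5]
-50 y -48.7 -29.6 z resid -0.3
-30 y -49.1 8.6 z resid -0.0
-10 y -48.2 49.8 z resid -0.5
10 y -34.8 46.5 z resid -0.1
30 y -34.4 46.8 z resid -0.1
50 y -34.7 46.4 z resid -0.1
70 y -33.1 44.1 z resid 0.7
y -45 xmax 72.6
y -30 xmax 72.9
y -15 xmax 72.7
y 0 xmax 73.5
y 15 xmax 72.4
y 30 xmax 72.4
```

Call:
apply_moves(
  slide=[
    [0,0,0],
    [0,0,0],
    [0,0,0],
    [0,0,0],
    [0,0,0],
  ],
  turn=[0,0,0,0,0],
  fingers=42,
)

```text
time: 14.12
eef_pos: [554.6, -286.8, 125.1]
tcp_rot: [0.994, 0.106, 0.0, -0.0]
force: [0.8, 0.1, 0.4]
gripper_width: 71.4
```

Call:
apply_moves(
  slide=[
    [0,0,-0.1],
    [0,0,-0.2],
    [0,0,-0.3],
    [0,0,-0.4],
    [0,0,-0.5],
    [0,0,-0.4],
    [0,0,-0.3],
    [-0.3,0,0],
    [-0.3,0,0],
    [0,0,0],
    [0,0,0],
  ],
  turn=[0,0,0,0,0,0,0,0,0,0,0],
)

```text
time: 15.03
eef_pos: [509.5, -297.4, 291.2]
tcp_rot: [0.994, 0.105, 0.0, 0.001]
force: [-0.2, -0.2, -0.1]
gripper_width: 71.1
```

Run:
```python
from h import *
from fit import fit
s,M=st(); print(s['eef_pos'],s['force'],s['gripper_width'],s['qd'].round(3))
snap('wrist','w17'); snap('scene','s17')
a=cv2.imread('pics/s17.png')[200:390,150:350]; cv2.imwrite('pics/s17c.png',cv2.resize(a,None,fx=3.5,fy=3.1))
```

```text
[ 509.5 -297.4  291.2] [-0.2 -0.2 -0.1] 71.09698740049686 [-0.  0. -0. -0. -0. -0. -0.]
```

View pics/w17.png

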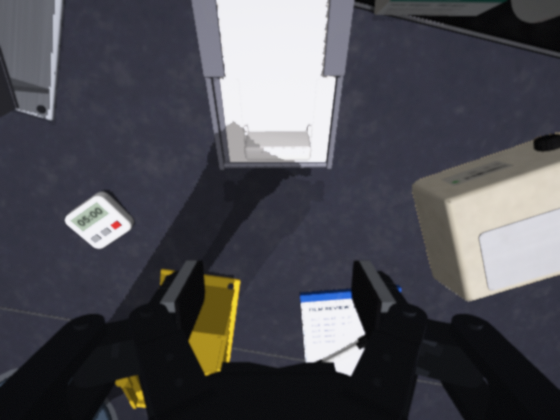

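View pics/s17c.png

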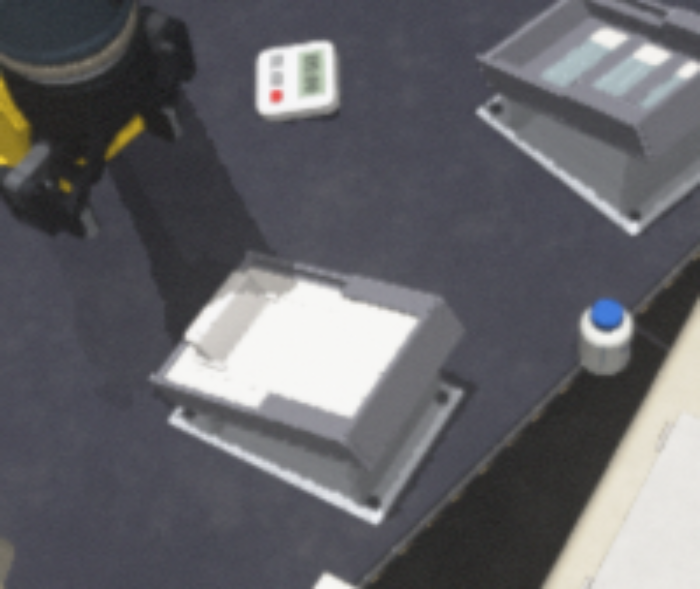

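Run:
```python
from fit import *
c=fit('w17',*O); plate('w17',c,um=(225,325),vm=(20,110))
p,W=cloud('w17'); R,o=frame(*c); L=(W-o)@R
m=(abs(L[...,2]-39)<2.5)&(abs(L[...,1])<45)&(L[...,0]>-70)&(L[...,0]<-20);P=L[m];print('bar',len(P),np.percentile(P,[1,50,99],axis=0))
for u in (240,260,300): print(u,L[150:172,u].round(1)[:,[0,2]].tolist())
```

```text
z flange 12.617454385821805 ys [ 61.3  44.8 -38.  -54.3] slopes [0.3 0.  0.6 0.2] lip face x -77.8541114697697 275
z flange 13.861067229221481 ys [ 58.5  41.7 -40.6 -57.3] slopes [ 0.8 -0.   0.3 -0.8] lip face x -79.81735006236228 169
z flange 13.999321279217236 ys [ 57.9  41.3 -41.1 -58. ] slopes [ 0.9 -1.1  0.1 -0.1] lip face x -80.10597922129895 152
z flange 13.993680559895415 ys [ 58.   41.1 -41.1 -58. ] slopes [ 0.3 -0.1  0.2  0. ] lip face x -80.08785292885554 153
pose 611.541278548518 -271.34249602604 12.609199445007661
w17 plate tilt x deg (low end up +) -0.02 y 0.04 top z at x=75,0,-75: [np.float64(5.0), np.float64(5.0), np.float64(5.0)] 8944 x range -24.1 48.5
bar 857 [[-57.2 -31.5  36.6]
 [-49.5  -1.5  38.6]
 [-43.8  25.9  40.1]]
240 [[-65.7, 5.7], [-67.7, 4.3], [-68.2, 5.4], [-70.0, 4.4], [-70.5, 5.5], [-72.6, 4.0], [-73.5, 4.5], [-75.3, 3.6], [-75.7, 4.7], [-76.6, 5.3], [-77.0, 6.6], [-80.1, 3.7], [-81.7, 3.1], [-81.2, 5.7], [-82.6, 5.5], [-82.9, 7.0], [-82.8, 8.8], [-85.1, 7.3], [-136.6, -66.3], [-138.1, -66.2], [-140.0, -66.6], [-140.9, -65.6]]
260 [[-46.1, 38.5], [-46.7, 39.1], [-47.7, 39.1], [-49.0, 38.8], [-50.0, 38.8], [-51.3, 38.4], [-52.6, 38.0], [-53.4, 38.4], [-54.4, 38.5], [-54.4, 40.2], [-56.4, 38.6], [-78.9, 5.7], [-81.4, 3.9], [-80.7, 6.8], [-82.2, 6.4], [-82.6, 7.6], [-83.3, 8.4], [-84.9, 8.0], [-136.7, -66.1], [-138.5, -66.4], [-139.7, -65.8], [-141.5, -66.0]]
300 [[-46.3, 38.7], [-47.1, 39.0], [-48.5, 38.4], [-49.4, 38.6], [-50.7, 38.2], [-51.8, 38.2], [-52.3, 39.0], [-53.4, 38.9], [-54.4, 39.0], [-56.6, 37.3], [-79.3, 3.9], [-80.2, 4.5], [-81.9, 3.6], [-81.7, 5.9], [-81.9, 7.4], [-83.2, 7.3], [-84.0, 8.0], [-85.3, 7.9], [-137.1, -65.9], [-138.1, -65.1], [-139.9, -65.4], [-141.1, -64.7]]
```

Call:
apply_moves(
  slide=[
    [0,0,0],
    [0,0,0],
    [0,0,0],
    [0,0,0],
    [0,0,0],
    [0,0,0],
  ],
  turn=[0,0,0,0,0,0],
)

```text
time: 15.63
eef_pos: [510.5, -296.7, 290.2]
tcp_rot: [0.994, 0.106, -0.0, -0.0]
force: [0.3, 0.3, -0.1]
gripper_width: 71.3
```

Run:
```python
from fit import *
s,M=st(); print(s['eef_pos'],s['qd'])
snap('wrist','w18'); snap('top','t18')
c=fit('w18',*O); plate('w18',c,um=(225,325),vm=(20,110))
def rep(tag,c):
  p,W=cloud(tag); R,o=frame(*c); L=(W-o)@R
  m=(abs(L[...,2]-39)<2.5)&(abs(L[...,1])<45)&(L[...,0]>-70)&(L[...,0]<-20);P=L[m];print(tag,'bar',len(P),np.percentile(P,[0,1,50,99,100],axis=0))
  f=(abs(L[...,2]-17)<12)&(abs(L[...,1])<25)&(L[...,0]>-55)&(L[...,0]<-30);print('bar front face x',np.median(L[f][:,0]),f.sum())
  q=(abs(L[...,2]-5)<1.2)&(abs(L[...,1])<40)&(L[...,0]<-60)&(L[...,0]>-79.9)
  P=L[q]; print('plate low x',np.percentile(P[:,0],[1,5]) if len(P) else None)
rep('w18',c); rep('w2',C)
a=cv2.imread('pics/w18.png')[60:180,190:360]; cv2.imwrite('pics/w18c.png',cv2.resize(a,None,fx=4.5,fy=4.5,interpolation=cv2.INTER_CUBIC))
```

```text
[ 510.5 -296.7  290.2] [-0. -0.  0.  0.  0. -0.  0.]
z flange 13.208339323495483 ys [ 60.6  43.9 -38.6 -55.2] slopes [ 0.5  0.   0.6 -0.5] lip face x -78.73549058895192 215
z flange 13.955278648082043 ys [ 58.3  41.4 -40.8 -57.5] slopes [ 0.8 -0.1  0.5 -1.3] lip face x -79.74191993335933 147
z flange 13.999751886356357 ys [ 58.   41.1 -41.1 -57.8] slopes [ 0.8 -0.1  0.6 -1.2] lip face x -80.07409496184631 143
z flange 13.999352360558106 ys [ 57.9  41.1 -41.2 -57.8] slopes [ 0.8 -0.1  0.6 -1.2] lip face x -80.3908461468637 141
pose 610.1313686283878 -272.30865369002026 12.318583638670589
w18 plate tilt x deg (low end up +) 0.02 y 0.08 top z at x=75,0,-75: [np.float64(5.0), np.float64(5.1), np.float64(5.1)] 8952 x range -22.6 49.6
w18 bar 879 [[-57.  -32.7  36.5]
 [-56.5 -31.8  36.7]
 [-48.9  -2.8  38.7]
 [-43.2  25.8  40.3]
 [-42.3  26.7  40.8]]
bar front face x -43.2096100944339 992
plate low x [-79.8 -79.5]
w2 bar 712 [[-51.9 -30.1  36.5]
 [-51.5 -29.   36.6]
 [-44.    0.1  38.4]
 [-38.1  28.2  39.9]
 [-37.5  29.3  40.6]]
bar front face x -38.24206388952227 651
plate low x [-79.9 -79.6]
```

View pics/w18c.png

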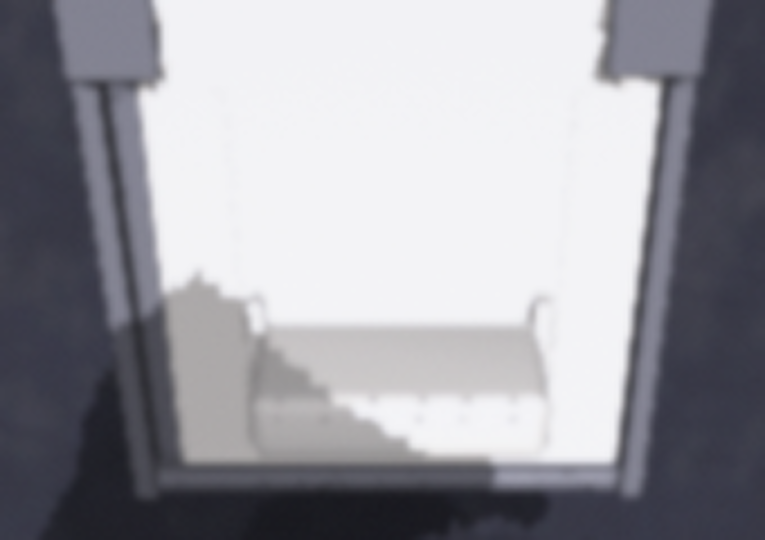

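```bash
python3 -c "
from rig import job
print(job.job_done())"
```

```text
the job is handed in; nothing more can be done
None
```

I moved the white cover from the covered case to the open grey one. It lies flat behind the lip with its high edge under the flanges, and I handed the job in at about 16 s.

**What I did:** I gripped the pull bar across its 60 mm width. Lifting it against the flange fronts tipped the low end to about 4.3°, and I slid the cover out with its high edge still down. At the other case I hooked the high edge under the flanges at about 5.7°, slid it up, lowered it flat, let go and backed off. The wrist force readings I saw stayed below about 10 N.

**Last checks:**
- **Fit:** tilt is 0.0° and the cover's top is 5.0 mm above the ledge plane, as it should be. The low end is inside the lip. The gripper is open and well clear.
- **Position along and across:** the cover settled about 5 mm down-slope, against the lip, with its low edge near x = -80 mm. It is also about 3 mm to the right. Both are within the limits, but down-slope there is only about 1 mm to spare. The lip stops it from sliding farther, so I did not nudge it.
- **Disagreement:** before I let go, the scene camera put the cover only about 2 mm down-slope and near centre. Repeated wrist-camera fits of the open case also differed by 3 to 4 mm. The position above was measured against the case in the same last picture, so that shift should not affect it.
- **Bystanders:** I saw no movement of the timer or bottle in the last pictures, but did not measure any of the four bystanders.

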